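# Set the tilting tube block upright and pin it

## Task

First turn the purge-gas knob fully anticlockwise to its stop. Then swing the tilted tube block by its bail handle until it stands upright, with the bail straight up, and lock it there with the locking pin from the pin rest, fully home in the bush above the notched sector. Leave the cup, the jar and the spanner alone.

Things in the scene. Friction and masses are not known exactly. Their poses are not given: they have to be found in the camera images.
- purge_knob (a joint): grey knob on a vertical axis, on top of the white valve box (box 100 x 110 x 70 mm high, fixed). Value in rad: 0 = fully anticlockwise seen from above (end stop, gas off), growing clockwise up to 4.7. Light friction (0.05 N m); stays where it is left. It starts 0.7 to 1.4 rad from the stop
- purge_knob_grip (a point): point on the knob's axis at the height to grip, 107 mm above the bench. The grip is an upright bar 63 mm long (this point's x, turning with the knob), 14 mm thick (y) and 32 mm high, on a round skirt 66 mm in diameter. The point is 7 mm below the bar's top and 23 mm above the skirt's top; z is up
- cradle (a joint): tilt of the tube block about its level trunnion axis, rad: 0 = upright (block level, bail straight up); negative = bail leans to the robot's side (-x of trunnion_axis); limits -1.15 and 1.15. Starts at -0.95 to -0.45. Dry friction of 0.3 N m (about 3 N at the bail) keeps it where it is left; only the pin locks it
- trunnion_axis (a point): fixed point on the trunnion axis, in the middle of the aluminium tube block (75 x 110 x 60 mm), 130 mm above the bench. The axis is this point's y; x points away from the robot side at zero yaw; z is up. The white stand is fixed to the bench (base 170 x 210 mm in x and y)
- bail_bar (a point): middle of the crossbar of the steel bail handle (an arch of 14 mm round bar over the block), 110 mm from the trunnion axis, moving with the block. The crossbar runs along this point's y (parallel to the trunnion axis), 78 mm free between the uprights, and 73 mm clear above the block. The point's z points from the axis through the bar
- bush_mouth (a point): centre of the top of the fixed aluminium bush plate (24 mm thick, 36 mm wide in y), where the pin goes in: a vertical through hole 17 mm wide, chamfered 3 mm. 214 mm above the bench, 89 mm in +y from trunnion_axis, over the notched sector. z is up; x, y as for trunnion_axis. With no notch below the hole, the pin stops at least 10 mm too high
- notch (a point): mouth of the middle notch (17 mm wide, 22 mm deep) in the rim of the steel sector that turns with the block, 54 mm from the trunnion axis. Upright, it lies under the bush hole, 6 mm below the plate. Two like notches, 0.8 rad to either side, must not be used. The point's z points radially out
- pin_head (a point): middle of the grip of the loose upright locking pin (98 mm long, about 0.12 kg). Black round grip 28 mm in diameter, 41 mm high, on a flange 34 mm in diameter, 6 mm thick; under it a steel shank 14 mm in diameter, 48 mm long, its last 10 mm tapering to 7 mm. Point: 76 mm above the tip, 28 mm above the flange's underside, 22 mm below the top. z is the pin's axis, up. Fully home it is 28 mm above bush_mouth
- pin_tip (a point): tip of the pin's tapered shank, on its axis; z up the pin. Fully home it is 18 mm deep in the notch. Pressed down, the taper pulls the block in from up to about 0.08 rad off upright
- pin_rest_top (a point): centre of the top of the fixed white block (60 x 60 x 55 mm high) that the pin starts in, standing in a 17 mm hole with its flange on the block; lift at least 55 mm to draw it out
- cup: white paper cup, 74 mm wide and 88 mm high, bystander; origin at the centre of its underside
- jar: white plastic jar, 68 mm wide and 65 mm high, bystander; origin at the centre of its underside
- spanner: steel spanner, 160 mm long, lying flat on the bench, bystander; origin at its middle underneath
Things that resemble listed ones, but are neither listed nor needed, are in the scene too. Leave any brown or white look-alike of the part that bears pin_head alone.

How it is judged:
By the outcome, as a careful person would: the job done as asked, in the order asked, and still so for the second after the job is handed in, with the robot touching nothing.
It also fails if it takes over 72 s, if anything falls off the work surface, if the arm or the gripper's body presses on something with over 40 N, if the wrist force passes 120 N, or if a joint passes its speed limit or range.

## Robot

A 6-joint arm with a two-finger parallel gripper is mounted at the origin on the work surface. World frame = base frame: x ahead of the robot, y to its left, z up, the work surface at z = 0. Lengths are in m, angles in rad, forces in N, time in s.
With the tool pointing down it reaches from about 0.325 to 0.875 m from the base axis. Payload 4.4 kg.
Tool frame: the origin (TCP) lies between the finger pads; the fingertips stand 17 mm ahead of it and the grasp point (between the pads) lies 2 mm behind it (bot.tips_ahead is the distance from the TCP to the fingertips, in m); z points along the fingers, y is the line along which they close (so a half turn about z gives the same grasp; the last joint's range is limited). The gripper opens to 85 mm and grips with 20 to 120 N. Pads are 22 mm wide; open, the fingers measure 114 mm over their backs; the gripper's body (76 mm by 85 mm) begins 54 mm behind the grasp point. The pads swing forward as they close: fully open they stand 13 mm farther back than shut.
Start: joints at [0.986, 0.207, 1.542, -0, 1.393, -0.15], TCP at [0.242, 0.521, 0.248] pointing down, gripper open.
Joint ranges: [-2.73, 2.73], [-0.86, 2.22], [0.23, 2.46], [-1.11, 4.25], [0.08, 2.63], [-2.82, 2.82]. Speed limits (rad/s): [2.79, 2.79, 3.14, 3.14, 3.14, 3.14].

## Interface

Orientations are given as a rotation vector (axis times angle).
In Python, from plant import bot, cams, order, telemetry gives the robot as it stands. Calls block until the motion is done:
- bot.movep(position, orientation): joint-space move of the TCP to a pose.
- bot.line_to(position, ori=None, rate=0.15, threshold=None): straight line of the TCP; ori=None keeps the orientation; rate is the mean speed in m/s. With threshold (N) it stops when the force on the tool has changed by that much, and returns True; else False.
- bot.move_j(angles): joint-space move.
- bot.gripper_to(opening): opening from 0.0 (shut) to 1.0 (fully open); the grip force is fixed at half the most; returns when the fingers have stopped.
- bot.dwell(seconds).
- bot.solve_ik(position, orientation): joint angles nearest the present ones, or None.
- cams.camera(name): name is "scene" or "side" or "wrist"; returns the picture (400x640x3 uint8, blue, green, red); there is no depth.
- cams.calibration(name): a dict with "fx", "fy", "cx", "cy" (pixels), "R" (3x3) and "t" (3): a world point X has camera coordinates R X + t; the wrist camera has in their place "tool_from_camera" (4x4, takes a point from camera to tool coordinates, whose origin is the TCP and whose axes are the flange's). Camera axes: x right, y down, z forward; pixel columns grow to the right and rows downward; lengths in m; the calibration is good to about 2 mm. A picture is of the moment at which its call begins: read the wrist's pose just before it. calibration takes no time and is no camera call.
A pose or a line that the arm cannot do raises bot.PlanningError and nothing moves.
- order.finish_job(): hands the job in; it is judged then, once.
Readings, each from a call of its own:
- telemetry.current_time(): time.
- telemetry.current_joints(): joint angles.
- telemetry.current_joint_velocities(): joint speeds.
- telemetry.current_effort(): joint torques, N m.
- telemetry.current_eef_pos(): TCP position.
- telemetry.current_orientation(): TCP orientation.
- telemetry.current_wrist_force(): force on the tool from outside, world axes, zero at the start.
- telemetry.current_moment(): the same for the moment, N m.
- telemetry.current_width(): opening from 0.0 (shut) to 1.0 (fully open).
- telemetry.current_grip_force(): force on a finger pad.
Only numpy, scipy, OpenCV 4.12 (cv2) and the standard library are available. Lean on these libraries where they do the work, as an engineer would, in place of code of your own. Each camera call takes 0.05 s, during which the arm holds its last target. There are 200 camera calls.

## Working session

There is one attempt and no reset: what is moved stays moved. The work goes in short steps, each a Python script; the robot and the scene stay as the last script left them, time stands still between calls to the robot, and variables do not carry over. Pictures are saved under pics/ and viewed, at most 10 in all, crops included, and the job is handed in when it is done.

```bash
ls; mkdir -p pics; python3 - <<'E'
from plant import bot,cams,order,telemetry
import cv2,numpy as np
for n in("scene","side"):
    cv2.imwrite(f"pics/{n}0.png",cams.camera(n)); c=cams.calibration(n); print(n,{k:np.round(v,3).tolist() for k,v in c.items()}, np.round(-np.array(c['R']).T@c['t'],3))
print({k:np.round(v,4).tolist() for k,v in cams.calibration("wrist").items()}, telemetry.current_orientation(),telemetry.current_time())
E
```

```text
pics
scene {'fx': 508.005, 'fy': 508.005, 'cx': 324.304, 'cy': 199.025, 'R': [[-0.374, 0.928, -0.005], [0.571, 0.226, -0.789], [-0.731, -0.298, -0.614]], 't': [0.218, -0.21, 1.649]} [1.407 0.336 0.848]
side {'fx': 453.732, 'fy': 453.732, 'cx': 317.511, 'cy': 193.549, 'R': [[0.754, -0.657, 0.004], [-0.452, -0.523, -0.722], [0.477, 0.543, -0.692]], 't': [-0.454, 0.379, 1.087]} [-0.005 -0.69   1.027]
{'fx': 341.789, 'fy': 341.789, 'cx': 320.8772, 'cy': 201.9952, 'tool_from_camera': [[0.0009, -0.9562, -0.2926, 0.0747], [1.0, 0.0011, -0.0008, -0.0004], [0.0011, -0.2926, 0.9562, -0.1255], [0.0, 0.0, 0.0, 1.0]]} [-0.67745995 -3.06691135  0.00308279] 0.1
```

View pics/scene0.png

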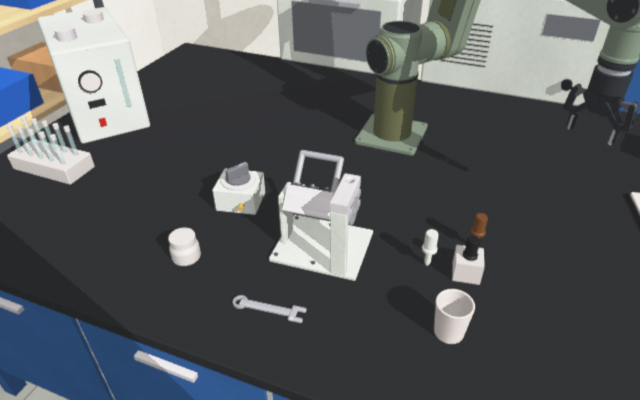

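View pics/side0.png

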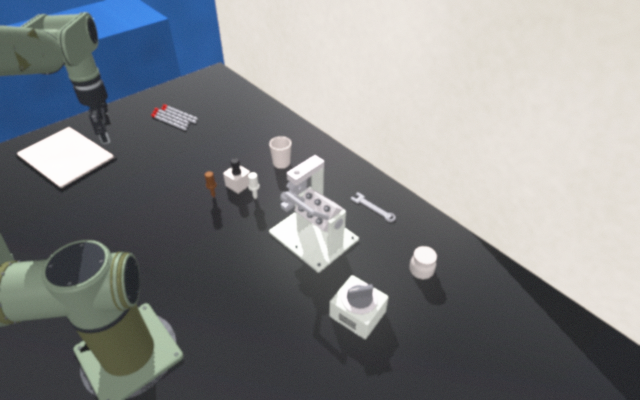

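The scene view shows:
- Knob bar top at about (237,170).
- Stand with its bush plate top at about (349,180).
- Bail crossbar at about (321,155).
- Rest with the black pin at about (473,243), brown look-alike behind it at (480,225), and white look-alike at (430,243).

In the side view the knob is at (361,293), the bush at (313,165), the pin top at (235,162), and the brown look-alike at (210,180).

```bash
cat > h.py <<'E'
from plant import bot,cams,order,telemetry as T
import cv2,numpy as np
from scipy.spatial.transform import Rotation as Ro
def ray(n,uv,pose=None):
    c=cams.calibration(n); d=np.array([(uv[0]-c['cx'])/c['fx'],(uv[1]-c['cy'])/c['fy'],1])
    if n=="wrist":
        M=np.array(c['tool_from_camera']); R=Ro.from_rotvec(pose[1]).as_matrix()
        return R@M[:3,3]+pose[0], R@M[:3,:3]@d
    R=np.array(c['R']); return -R.T@c['t'], R.T@d
def at_z(n,uv,z,pose=None):
    o,d=ray(n,uv,pose); return o+d*(z-o[2])/d[2]
def tri(*rays):
    A=0;b=0
    for o,d in rays:
        d=d/np.linalg.norm(d);P=np.eye(3)-np.outer(d,d);A=A+P;b=b+P@o
    return np.linalg.solve(A,b)
def project(n,X,pose=None):
    c=cams.calibration(n)
    if n=="wrist":
        M=np.array(c['tool_from_camera']);R=Ro.from_rotvec(pose[1]).as_matrix()
        p=M[:3,:3].T@(R.T@(np.array(X)-pose[0])-M[:3,3])
    else: p=np.array(c['R'])@X+c['t']
    return np.array([c['fx']*p[0]/p[2]+c['cx'],c['fy']*p[1]/p[2]+c['cy']])
def down(yaw,lean=0):
    """tool pointing down, tool x at world angle yaw; lean about tool y"""
    return (Ro.from_euler('z',yaw)*Ro.from_euler('x',np.pi)*Ro.from_euler('y',lean)).as_rotvec()
def snap(name):
    p=(np.array(T.current_eef_pos()),np.array(T.current_orientation())); im=cams.camera("wrist")
    cv2.imwrite(f"pics/{name}.png",im); np.save(f"pics/{name}.npy",np.array(p)); return p
E
python3 - <<'E'
from h import *
for n,a,b,z in [("knob",(237,170),(361,292),.114),("bush",(349,180),(313,164),.214),("pin",(474,240),(235,161),.105),("brown",(481,217),(210,175),.1),("white",(430,232),(253,175),.1),("cup",(453,300),(280,142),.088),("bail",(321,155),(283,203),.2),("jar",(182,235),(424,253),.065)]:
    print(n,at_z("scene",a,z).round(3),at_z("side",b,z).round(3),tri(ray("scene",a),ray("side",b)).round(3))
for uv in [(271,255),(355,274),(373,234),(290,218)]: print("base scene",at_z("scene",uv,.01).round(3))
for uv in [(270,235),(320,268),(358,236)]: print("base side",at_z("side",uv,.01).round(3))
# stance
print(Ro.from_rotvec(T.current_orientation()).as_matrix().round(2))
E
python3 -c "
import cv2,numpy as np
a=cv2.imread('pics/scene0.png')[135:285,205:385];b=cv2.imread('pics/side0.png')[145:295,235:415]
cv2.imwrite('pics/c1.png',cv2.resize(np.hstack([a,b]),(792,330),interpolation=cv2.INTER_CUBIC))"
```

```text
knob [ 0.503 -0.272  0.114] [ 0.481 -0.295  0.114] [ 0.487 -0.286  0.099]
bush [0.571 0.053 0.214] [0.625 0.047 0.214] [0.608 0.049 0.23 ]
pin [0.537 0.329 0.105] [0.531 0.318 0.105] [0.534 0.327 0.1  ]
brown [0.446 0.332 0.1  ] [0.438 0.317 0.1  ] [0.441 0.329 0.093]
white [0.54  0.235 0.1  ] [0.538 0.231 0.1  ] [0.539 0.234 0.098]
cup [0.706 0.318 0.088] [0.713 0.322 0.088] [0.71  0.318 0.092]
bail [ 0.482 -0.048  0.2  ] [ 0.475 -0.009  0.2  ] [ 0.477 -0.033  0.208]
jar [ 0.72  -0.299  0.065] [ 0.724 -0.297  0.065] [ 0.722 -0.298  0.067]
base scene [ 0.654 -0.107  0.01 ]
base scene [0.639 0.097 0.01 ]
base scene [0.495 0.094 0.01 ]
base scene [ 0.515 -0.123  0.01 ]
base side [0.474 0.067 0.01 ]
base side [ 0.506 -0.12   0.01 ]
base side [ 0.668 -0.106  0.01 ]
[[-0.91  0.42 -0.  ]
 [ 0.42  0.91 -0.  ]
 [ 0.   -0.   -1.  ]]
```

View pics/c1.png

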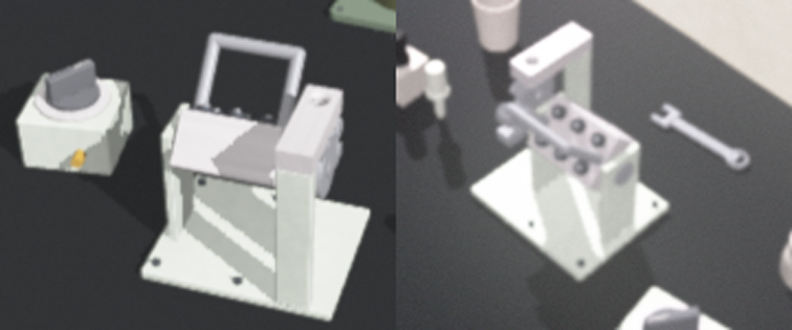

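```bash
python3 - <<'E'
from h import *
a,b=(350.5,180.5),(298,173)
print("bush",at_z("scene",a,.214).round(3),at_z("side",b,.214).round(3),tri(ray("scene",a),ray("side",b)).round(3))
print(T.current_time())
bot.line_to([0.242,0.521,0.36],rate=.3)
bot.movep([0.50,-0.2,0.40],down(0))
p=snap("w1"); print(T.current_time(),p,T.current_joints())
E
```

```text
bush [0.572 0.056 0.214] [0.569 0.044 0.214] [0.57  0.052 0.21 ]
0.1
3.3833 (array([ 0.50026718, -0.19921637,  0.39995667]), array([-3.14127386e+00, -2.22395631e-03, -9.05338721e-05])) [-5.39846706e-01  5.40634005e-02  1.40544897e+00  2.34050882e-04
  1.68210931e+00  1.02948523e+00]
```

View pics/w1.png

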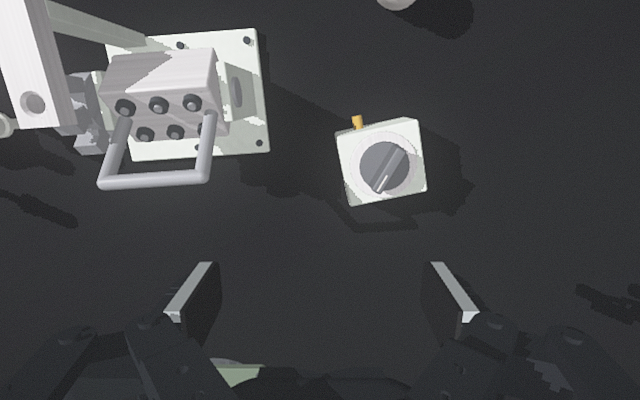

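The wrist view shows the knob skirt at about (384,166) with its bar running lower-left to upper-right. The bail crossbar runs (102,183)–(207,177) and the bush hole is at (33,102). I'll zoom in for the bar angle.

```bash
python3 - <<'E'
from h import *
im=cv2.imread('pics/w1.png'); cv2.imwrite('pics/c2.png',cv2.resize(im[125:210,330:435],None,fx=6,fy=6,interpolation=cv2.INTER_CUBIC))
p=np.load('pics/w1.npy')
print("bush",at_z("wrist",(33,102),.214,p)); print("skirt",at_z("wrist",(384,167),.084,p))
for z in(.19,.2,.21,.22): print(z,at_z("wrist",(102,183),z,p).round(3),at_z("wrist",(207,177),z,p).round(3))
for uv in [(257,28),(269,151),(132,160)]: print(at_z("wrist",uv,.01,p).round(3))
E
```

```text
bush [0.57014581 0.05192836 0.214     ]
skirt [ 0.48752837 -0.28265341  0.084     ]
0.19 [0.491 0.021 0.19 ] [ 0.498 -0.086  0.19 ]
0.2 [0.494 0.014 0.2  ] [ 0.5   -0.089  0.2  ]
0.21 [0.496 0.008 0.21 ] [ 0.502 -0.092  0.21 ]
0.22 [0.499 0.001 0.22 ] [ 0.505 -0.096  0.22 ]
[ 0.665 -0.112  0.01 ]
[ 0.497 -0.122  0.01 ]
[0.483 0.087 0.01 ]
```

View pics/c2.png

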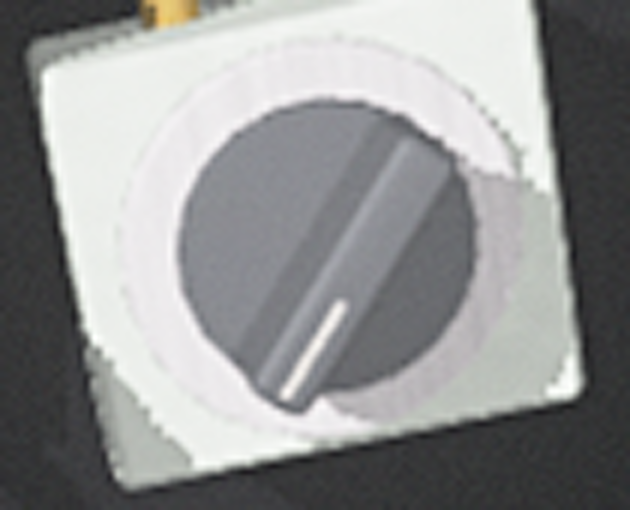

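```bash
python3 - <<'E'
from h import *
p=np.load('pics/w1.npy')
f=lambda u,v:at_z("wrist",(330+u/6,125+v/6),.114,p)
a,b=f(283,395),f(430,150); c=(a+b)/2; yaw=np.arctan2(*(b-a)[1::-1]); print(c,yaw,np.linalg.norm(b-a))
bot.movep([c[0],c[1],.18],down(yaw)); 
print(bot.line_to([c[0],c[1],.107],rate=.12,threshold=10), T.current_wrist_force())
bot.gripper_to(0.0); print("w",T.current_width(),T.current_grip_force(),T.current_moment(),T.current_wrist_force(),T.current_time())
q=np.array(T.current_joints()); m0=T.current_moment()[2]; tot=0
while tot<1.75:
    q[5]-=.1; bot.move_j(q); tot+=.1; m=T.current_moment()[2]-m0; print(round(tot,2),round(m,3),round(T.current_joints()[5]-q[5],3))
    if abs(m)>.35: break
print(T.current_time(),T.current_wrist_force())
E
```

```text
[ 0.48877017 -0.28363286  0.114     ] -0.48609469471048933 0.05759956482969708
False [-0.46487605 -0.41865388  0.34540056]
w 0.1524552262581393 59.66607928276062 [ 0.5702016  -0.0797914  -0.02255343] [0.17698139 3.79552858 4.11940433] 5.725
0.1 0.073 0.002
0.2 0.068 0.004
0.3 0.097 0.004
0.4 0.094 0.005
0.5 0.019 0.005
0.6 0.035 0.004
0.7 0.099 0.004
0.8 -2.252 0.01
7.725 [1.0207395  5.93252217 3.67807383]
```

```bash
python3 - <<'E'
from h import *
q=np.array(T.current_joints()); x=T.current_eef_pos()
bot.gripper_to(1.0); print(T.current_moment())
bot.line_to([x[0],x[1],.19],rate=.2)
p=snap("w2"); np.set_printoptions(precision=3); print(T.current_time(),p)
im=cv2.imread('pics/w2.png'); u=project("wrist",[x[0],x[1],.114],p); print(u)
u=u.astype(int); y0,x0=max(u[1]-75,0),max(u[0]-100,0); cr=im[y0:y0+150,x0:x0+200];print(x0,y0)
cv2.imwrite('pics/c3.png',cv2.resize(cr,None,fx=3,fy=3))
E
```

```text
[ 0.04129159 -0.02319983 -0.04707768]
9.0417 (array([ 0.489, -0.282,  0.19 ]), array([-3.102e+00, -4.908e-01, -7.628e-04]))
[320.783 221.046]
220 146
```

View pics/c3.png

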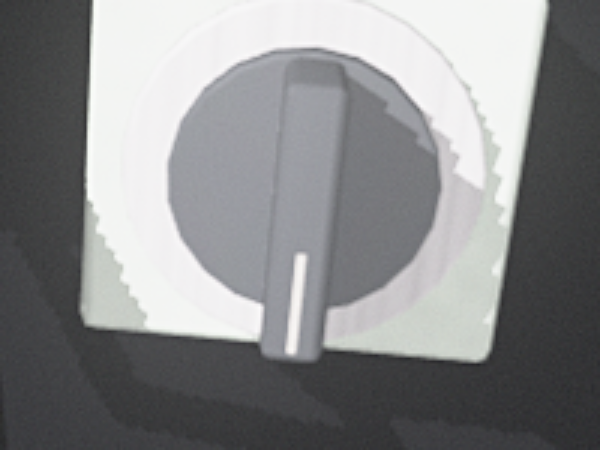

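The c3 crop shows the bar square with the valve box, about 0.1 rad behind the tool. The pads slipped against the end stop, so the knob is at its stop. Next is the bail.

```bash
cat >> h.py <<'E'
YAW=.062; TR=np.array([.5757,-.0369,.13])
def bail(t,dz=0): return TR+Ro.from_euler('z',YAW).apply([.11*np.sin(t),0,.11*np.cos(t)-.002+dz])
E
python3 - <<'E'
from h import *
np.set_printoptions(precision=3)
x=T.current_eef_pos(); o=down(YAW+np.pi/2)
bot.line_to([x[0],x[1],.32],rate=.35); bot.gripper_to(.62)
bot.movep(bail(-.78,.10),o)
snap("w3")
hit=bot.line_to(bail(-.78),rate=.12,threshold=8); print("hit",hit,T.current_wrist_force())
if not hit:
    bot.gripper_to(.30); print(T.current_width(),T.current_wrist_force(),T.current_grip_force())
    for t in np.linspace(-.78,0,6)[1:]:
        print(round(t,2),bot.line_to(bail(t),rate=.12,threshold=35),T.current_wrist_force())
    bot.gripper_to(0); print(T.current_width(),T.current_grip_force(),T.current_wrist_force())
print(T.current_time())
E
```

```text
hit False [ 0.938 -0.378 -0.269]
0.29703886765488086 [-0.025  0.379  0.428] 0.0
-0.62 False [-0.274 -1.152  1.275]
-0.47 False [0.135 0.316 0.89 ]
-0.31 False [-0.193  0.049 -0.027]
-0.16 False [0.609 0.323 0.177]
0.0 False [ 0.419 -0.832  0.554]
0.1416172951745809 58.3857661485672 [-3.759 -0.222  1.073]
14.075
```

```bash
python3 - <<'E'
from h import *
np.set_printoptions(precision=3)
bot.gripper_to(.5); bot.line_to(bail(0,.11),rate=.2)
p=snap("w4"); print(T.current_time(),p)
print("pred bush",project("wrist",TR+Ro.from_euler('z',YAW).apply([0,.089,.084]),p),"bail",project("wrist",bail(0),p))
E
```

```text
15.225 (array([ 0.575, -0.037,  0.347]), array([-2.151e+00, -2.288e+00,  1.365e-03]))
pred bush [322.408  75.704] bail [322.214 205.406]
```

View pics/w4.png

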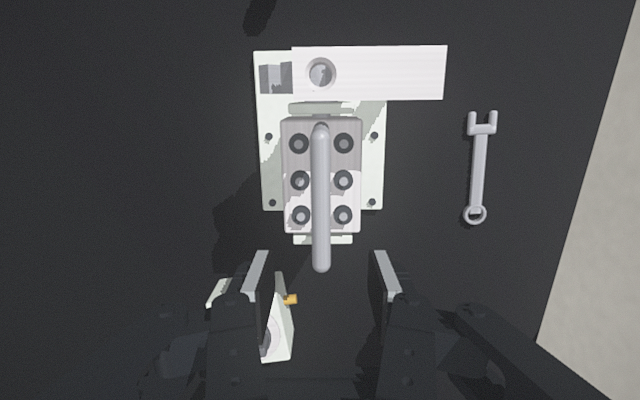

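Bail is upright in line with the block at column 321, and the bush hole is at about (321,74), within 2 mm of prediction. On to the pin.

```bash
python3 - <<'E'
from h import *
np.set_printoptions(precision=4)
p=np.load('pics/w4.npy'); print("bush",at_z("wrist",(321,74),.214,p),"old",TR+Ro.from_euler('z',YAW).apply([0,.089,.084]))
o=down(YAW+np.pi/2)
bot.gripper_to(.65)
bot.movep([.534,.324,.26],o); p=snap("w5"); print(T.current_time(),p)
print(project("wrist",[.534,.324,.105],p))
E
```

```text
bush [0.5691 0.053  0.214 ] old [0.5702 0.0519 0.214 ]
16.9583 (array([0.5348, 0.3231, 0.2606]), array([2.1523e+00, 2.2871e+00, 1.0901e-03]))
[320.1043 187.3614]
```

View pics/w5.png

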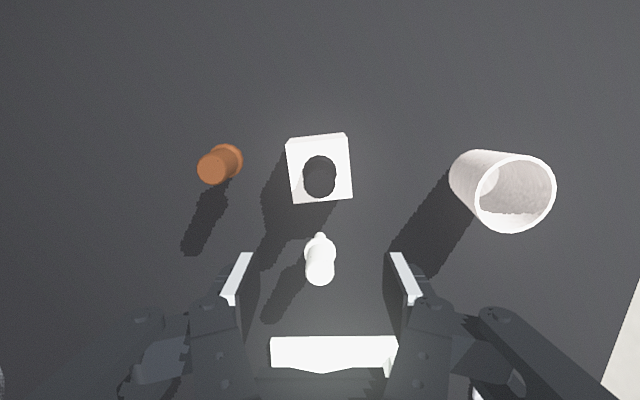

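Black pin top disc is at about (319.5,182) in the rest, with brown at (220,165) and white at (320,260), both clear of the fingers.

```bash
python3 - <<'E'
from h import *
np.set_printoptions(precision=4)
p=np.load('pics/w5.npy'); c=at_z("wrist",(319.5,181.5),.105,p); print(c)
bot.line_to([c[0],c[1],.16],rate=.2); print(bot.line_to([c[0],c[1],.083],rate=.12,threshold=8),T.current_wrist_force())
bot.gripper_to(0); print(T.current_width(),T.current_grip_force(),T.current_wrist_force())
bot.line_to([c[0],c[1],.19],rate=.15); bot.line_to([c[0],c[1],.34],rate=.3); print(T.current_width(),T.current_grip_force(),T.current_wrist_force())
B=np.array([.5694,.0526]); o=down(YAW+np.pi/2)
bot.movep([*B,.36],o); bot.line_to([*B,.214+.010+.076],rate=.2)
p=snap("w6"); print(T.current_time(),p,"bush px",project("wrist",[*B,.214],p),"tip px",project("wrist",[*p[0][:2],p[0][2]-.076],p))
cv2.imwrite('pics/c6.png',cv2.resize(cv2.imread('pics/w6.png')[120:320,200:440],None,fx=3,fy=3))
E
```

```text
[0.5332 0.3291 0.105 ]
False [-0.1149  0.7508  0.6471]
0.31098984973057514 59.429926194716245 [0.2166 0.1754 4.2581]
0.308535952965146 59.551685757469386 [-0.3499 -1.0127 -2.2209]
21.8667 (array([0.5691, 0.0538, 0.2996]), array([-2.1485e+00, -2.2904e+00,  1.2030e-03])) bush px [321.7522 217.7241] tip px [321.4888 221.0425]
```

View pics/c6.png

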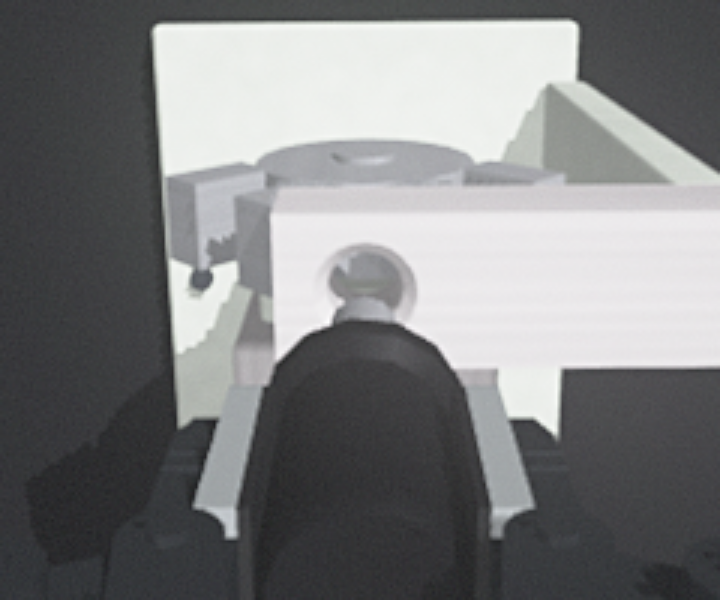

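Hole centre at about (322.3,216.7), and the shank sits behind the flange in the same column (~322). It is aligned to about 1 mm, so I'll lower with a force threshold.

```bash
python3 - <<'E'
from h import *
np.set_printoptions(precision=4)
p=np.load('pics/w6.npy'); print("hole",at_z("wrist",(322.3,216.7),.214,p))
yd=Ro.from_euler('z',YAW).apply([0,1,0])
for e in(-.002,0,.002): print(e,project("wrist",p[0]+yd*(.017+e)+[0,0,-.028],p), "seen ~ (322,226.5)")
B=np.array([.5691,.0532])
z0=T.current_wrist_force()[2]
hit=bot.line_to([*B,.246],rate=.05,threshold=12); x=T.current_eef_pos(); print(hit,x,T.current_wrist_force(),T.current_moment(),T.current_time())
E
```

```text
hole [0.5697 0.0533 0.214 ]
-0.002 [321.571  226.3215] seen ~ (322,226.5)
0 [321.5849 222.4125] seen ~ (322,226.5)
0.002 [321.5989 218.4753] seen ~ (322,226.5)
False [0.5688 0.0535 0.2455] [-0.058   3.7253 -3.9233] [ 0.8096 -0.0505  0.0217] 23.1
```

```bash
python3 - <<'E'
from h import *
np.set_printoptions(precision=4)
x=T.current_eef_pos()
print(bot.line_to([.5691,.0532,.2395],rate=.03,threshold=20),T.current_eef_pos(),T.current_wrist_force())
bot.gripper_to(.62); print(T.current_wrist_force())
bot.line_to([.5691,.0532,.35],rate=.2)
# go aside to see everything
bot.line_to([.50,.0,.40],rate=.3)
print(T.current_time())
a=cams.camera("scene")[120:300,200:500]; b=cams.camera("side")[120:320,220:420]
cv2.imwrite('pics/f.png',np.hstack([cv2.resize(a,(480,288),interpolation=cv2.INTER_CUBIC),cv2.resize(b,(288,288),interpolation=cv2.INTER_CUBIC)]))
s=cams.camera("side"); w=cams.camera("wrist")
for n in("scene","side"): print(n,project(n,[.5697,.0533,.264]),project(n,[.5697,.0533,.274]))
E
```

```text
True [0.5695 0.0538 0.2435] [-0.3673  0.8131  4.0405]
[-0.1517 -0.2671 -0.0399]
24.8833
scene [350.1053 160.1597] [350.2324 156.1096]
side [295.619  157.0035] [295.5073 154.0566]
```

View pics/f.png

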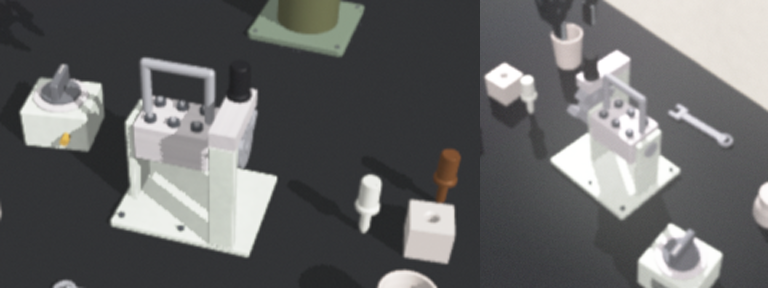

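The pin stands in the bush with its top at about (350,160.5) in the scene camera, matching the fully-home prediction of (350,160). I'll press gently on it to confirm.

```bash
python3 - <<'E'
from h import *
bot.gripper_to(0); o=down(YAW+np.pi/2)
bot.movep([.5694,.0535,.33],o)
print(bot.line_to([.5694,.0535,.278],rate=.04,threshold=15),T.current_eef_pos()[2]-.017,"home .264",T.current_wrist_force())
bot.line_to([.5694,.0535,.36],rate=.2); bot.dwell(.3); print(T.current_time(),T.current_wrist_force())
E
```

```text
False 0.26422129946904266 home .264 [-4.1850247  -0.04352489 10.13251228]
28.4667 [0.31468838 0.94858019 0.13521113]
```

```bash
python3 -c "
from plant import order; print(order.finish_job())"
```

```text
the job is handed in; nothing more can be done
None
```

I turned the knob to its anticlockwise stop, stood the block upright, and locked it with the black pin, its top at the fully-home height (264 mm) under a 10 N press; the job was handed in at about 28.5 s, and I did not touch the cup, jar, spanner or look-alikes.

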